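# Turn the bread-slicing guide one hole towards the mug

### The job

Set the swivelling bread-slicing guide on the board one hole round, so that the pull-ring end of its arm moves towards the white mug. Hook the fingertips under the top of the pull ring to raise the spring index pin (do not pinch the ring), swing the arm by the ring to the very next hole, no further, and let the pin drop fully home; then move clear. Leave the mug, the jar and the pepper mill standing where they are.

Things in the scene. Friction and masses are not known exactly. Their poses are not given: they have to be found in the camera images.
- guide: Bread board with slicing guide, fixed to the worktop. Origin on the worktop under the arm's vertical pivot; its x points away from the robot at yaw 0 (y left, z up). Wooden board 24 thick, x -205 to 135, y -200 to 200; two fence blocks, top 74 above the worktop, at x 3 to 21, y 50 to 190 on either side.
- middle_hole (a point): Middle hole of the steel index plate, at plate-top height (38 above the worktop), 150 from the pivot along the guide's -x; axes as the guide. The plate is an arc, radius 130 to 170 about the pivot. Five holes lie on radius 150, 20 degrees (0.349 rad, 52 mm) apart. A hole is 13 wide along the arc, the round-tipped pin 10: it drops in by itself when within about 4 mm.
- bar_end (a point): Ring end of the swinging arm, centre of its top edge, 180 from the pivot, 56 above the worktop. The arm is an aluminium bar 34 wide and 16 thick over the index plate. Two pairs of knife-guide posts, tops 131 above the worktop, stand on it 72 before the pivot (ring side) and 55 beyond it.
- guide_arm (a joint): Angle of the arm (rad) about the vertical pivot, positive anticlockwise from above. 0 (start, pin in the middle hole): the arm points from the pivot along the guide's -x. At +0.349 the ring has gone one hole to the guide's -y side, at -0.349 one hole to its +y side. Slight friction (about 1 N at the ring), stays where left; stops at +-0.74.
- index_pin (a joint): Height of the index pin (m): 0 fully down in a hole, stop at 0.026. A spring presses it down, 5 N at 0 to 8 N at the top. It must be up at least 0.013 to swing freely; 0.016 to 0.022 is a good height. Let down between holes it rests on the plate at about 0.0125 and can be pushed along until it drops in.
- ring_bar (a point): Centre of the top bar of the pull ring, on the pin's axis, 150 from the pivot, 134 above the worktop with the pin down; moves with arm and pin. Its x runs along the arm to the pivot, z up. Steel stirrup of 8 mm round bar, upright, square to the arm: a finger leaned 30 to 45 degrees enters along +x. Opening 58 wide (40 at the very top), 52 high (78 to 130 above the worktop). Outside 74 wide.
- mug: White ceramic mug, 80 across, 95 high, loose, with a handle; origin at the centre of its underside. Stands beside the board on one side or the other: the arm is to go towards its side.
- jar: Glass storage jar with steel lid, 74 across, 120 high, loose; origin at the centre of its underside. Stands on the side opposite the mug.
- mill: Dark wooden pepper mill, 58 across, 152 high, loose; origin at the centre of its underside. Stands just beside the board at its left (+y) side, level with the pivot.
There are look-alikes about, which are no part of the job. Leave any pink or yellow look-alike of the mug alone.

How it is judged:
On the way, in this order (a step that is already met when the one before it is completed fails the run):
1. the pin is raised out of the middle hole by the ring (value of joint index_pin above 0.011 m and value of joint guide_arm between -0.28 and 0.28 rad and contact force between the fingers and index_pin above 1 N), for 0.1 s.
2. the pin is fully home in the next hole on the mug's side (value of joint index_pin below 0.002 m and ((y of mug in the frame of guide above 0 m and value of joint guide_arm between -0.379 and -0.319 rad) or (y of mug in the frame of guide below 0 m and value of joint guide_arm between 0.319 and 0.379 rad))), for 0.2 s.
At the end, for the whole second after the job is handed in: The arm stands at rest at the next hole on the mug's side (0.349 rad from the middle hole, within 0.03 rad), the pin is fully down (within 2 mm), and mug, jar and mill are within 15 mm of where they stood (all of step 2 and velocity of joint guide_arm between -0.02 and 0.02 rad/s and distance of each of mug, jar, mill from where it was at the start of the episode below 0.015 m); the robot touches nothing.
It fails at once if the arm is swung more than half a hole past the wanted one, or more than half a hole the wrong way ((y of mug in the frame of guide above 0 m and (value of joint guide_arm above 0.175 rad or value of joint guide_arm below -0.524 rad)) or (y of mug in the frame of guide below 0 m and (value of joint guide_arm below -0.175 rad or value of joint guide_arm above 0.524 rad))).
It fails at once if the ring is squeezed or forced with more than 35 N (contact force between the fingers and index_pin above 35 N).
It fails at once if the ring's top bar is pinched between the fingers (contact force between the fingers and index_pin above 2 N and x of the grasp point in the frame of ring_bar between -0.008 and 0.008 m and y of the grasp point in the frame of ring_bar between -0.03 and 0.03 m and z of the grasp point in the frame of ring_bar between -0.004 and 0.02 m).
It fails at once if mug, jar or mill is pushed, tipped or lifted (distance of any of mug, jar, mill from where it was at the start of the episode above 0.02 m or angle between any of mug, jar, mill's own z axis and vertical above 0.3 rad).
It also fails if it takes over 45 s, if anything falls off the work surface, if the arm or the gripper's body presses on something with over 40 N, if the wrist force passes 120 N, or if a joint passes its speed limit or range.

### The arm

A 6-joint arm with a two-finger parallel gripper is mounted at the origin on the work surface. World frame = base frame: x ahead of the robot, y to its left, z up, the work surface at z = 0. Lengths are in m, angles in rad, forces in N, time in s.
With the tool pointing down it reaches from about 0.425 to 1.125 m from the base axis. Payload 14.9 kg.
Tool frame: the origin (TCP) lies between the finger pads; the fingertips stand 19 mm ahead of it and the grasp point (between the pads) is the TCP (env.nose_length is the distance from the TCP to the fingertips, in m); z points along the fingers, y is the line along which they close (so a half turn about z gives the same grasp; the last joint's range is limited). The gripper opens to 91 mm and grips with 3 to 60 N. Pads are 32 mm wide; open, the fingers measure 118 mm over their backs; the gripper's body (76 mm by 178 mm) begins 60 mm behind the grasp point.
Start: joints at [1.267, 0.379, 1.734, -0, 1.028, -0.033], TCP at [0.187, 0.675, 0.233] pointing down, gripper open.
Joint ranges: [-2.77, 2.77], [-0.74, 2.19], [0, 2.66], [-1.06, 4.2], [0.31, 2.87], [-3.08, 3.08]. Speed limits (rad/s): [1.89, 1.89, 2.39, 3.14, 3.14, 3.14].

### API

Orientations are given as a 3x3 rotation matrix whose columns are the frame's x, y, z axes.
In Python, from bench import env gives the robot as it stands. The module is installed in compiled form; this text tells all that it offers.
- The arm moves only by the tool carry_out, never from a script. Its argument "series" is text: rows parted by semicolons, each of 7 numbers parted by spaces: the turn, a rotation vector about the world's x, y, z in rad, then the shift along the world's x, y, z in cm, then the finger opening in cm, from 0 to 9.12. A call has 1 to 5 rows; each row shifts and turns the commanded pose from where the row before left it; what a row does not reach is not made up. A row lasts 1/8 s, in which the tool goes at most 62.5 mm and 10.7 degrees, less where a joint would pass 70% of its speed; a pose out of reach is approached as far as the arm can. A call with a gripper value outside its range is refused whole. The fingers move at their own pace and stop on an object; "grip_force" is the grip in N (left out, the last holds). Time passes only in rows, so rows that do not move let the fingers close. It gives the time, the measured TCP pose, the force, the opening and the grip force at its end, in the units of the state.
- env.get_obs(): the state, without advancing time (a new reading comes with each control period).
- env.camera(name): name is "side" or "top" or "wrist"; returns the picture (384x512x3 uint8, red, green, blue); there is no depth.
- env.camera_info(name): a dict with "fov_y" (degrees; the focal length in pixels is half the picture's height over the tangent of half this angle, whatever the lens; pixels are square), "cx", "cy" (the principal point, pixels), "rvec" (rotation vector, rad) and "tvec" (3), from world to camera coordinates, as OpenCV has them. Camera axes: x right, y down, z forward; pixel columns grow to the right and rows downward; lengths in m; the calibration is good to about 2 mm. A picture is of the moment at which its call begins: read the wrist's pose just before it. camera_info takes no time and is no camera call; for the wrist camera it gives the pose at the moment of the call.
- env.sign_off(): hands the job in; it is judged then, once.
Trained networks look in the newest picture that a camera, given by its name, has taken for a name from the list of things; names that differ only in an ending like _2 or _b are one class to them, and where a whole thing is asked for, a point or a joint stands for the part that bears it (a point fixed in the world has none). Each returns a list of dicts, best first, with "conf" (0 to 1); they miss things now and then, are a little off and sometimes report something else, mostly with a low value. They report only what shows in the picture. A call takes as long as a camera call. They do not tell look-alikes from the thing itself.
- env.silhouettes(label, camera): "region" (384x512 bool, what is visible of it) and "box" ([left, top, right, bottom] in pixels, round what is visible of it).
The state is a dict: "clock": time; "joint_positions": joint angles; "dq": joint speeds; "effort": joint torques, N m; "tcp_pos": TCP position; "orientation": TCP orientation; "force": force on the tool from outside, world axes, zero at the start; "moment": the same for the moment, N m; "gripper_width": finger opening in m; "gripper_force": force on a finger pad.
Only numpy, scipy, OpenCV 4.12 (cv2) and the standard library are available. Lean on these libraries where they do the work, as an engineer would, in place of code of your own. Each camera call takes 0.05 s, during which the arm holds its last target. There are 200 camera calls.

## Working session

There is one attempt and no reset: what is moved stays moved. The work goes in short steps, Python scripts to look and compute and a tool call to move; the robot and the scene stay as the last step left them, time stands still between calls to the robot, and variables do not carry over. Pictures are saved under pics/ and viewed, at most 10 in all, crops included, and the job is handed in when it is done.

Besides the shell and the picture viewer there is one more tool, called after "Call:" as a command line: name --argument value ..., lists and objects as JSON in quotes. carry_out: Moves the arm, as the interface text tells. Its arguments: {"type":"object","properties":{"series":{"type":"string"},"grip_force":{"type":"number"}},"required":["series"]}

```bash
mkdir -p pics
cat > h.py <<'E'
import numpy as np, cv2
from bench import env
def cam(n):
    i=env.camera_info(n); f=192/np.tan(np.radians(i['fov_y'])/2)
    K=np.array([[f,0,i['cx']],[0,f,i['cy']],[0,0,1.]])
    R=cv2.Rodrigues(np.array(i['rvec'],float))[0]; t=np.array(i['tvec'],float)
    return K,R,t
def onz(n,uv,z):
    K,R,t=cam(n); d=R.T@np.linalg.inv(K)@np.array([uv[0],uv[1],1.]); c=-R.T@t
    return c+d*(z-c[2])/d[2]
def proj(n,P):
    K,R,t=cam(n); p=(R@np.atleast_2d(P).T).T+t; q=(K@p.T).T; return q[:,:2]/q[:,2:]
def tri(n1,a,n2,b):
    P=[K@np.c_[R,t] for K,R,t in (cam(n1),cam(n2))]
    X=cv2.triangulatePoints(P[0],P[1],np.array(a,float).reshape(2,1),np.array(b,float).reshape(2,1)); return (X[:3]/X[3]).ravel()
E
python3 - <<'E'
from h import *
a=env.camera('top');b=env.camera('side')
cv2.imwrite('pics/a.png',cv2.resize(np.vstack([a,b])[:,:,::-1],None,fx=.78,fy=.78))
for n in('top','side'):
    K,R,t=cam(n); print(n,(-R.T@t).round(3),R[2].round(2))
    for l in('guide','mug','jar','mill','ring_bar','bar_end'):
        for s in env.silhouettes(l,n)[:4]:
            r=s['region'];v,u=np.nonzero(r)
            print(n,l,round(s['conf'],2),np.round(s['box']),u.mean().round(1),v.mean().round(1),(a if n=='top' else b)[r].mean(0).round())
print(env.get_obs()['clock'],env.nose_length)
E
```

```text
top [0.307 0.053 1.314] [ 0.23 -0.01 -0.97]
top guide 0.82 [200.  95. 346. 214.] 271.9 155.0 [212. 176. 132.]
top mug 0.91 [134. 180. 174. 229.] 153.5 206.0 [188. 186. 183.]
top mug 0.89 [121. 251. 159. 295.] 139.4 275.2 [186. 115. 143.]
top mug 0.83 [ 77. 191. 121. 233.] 97.6 213.8 [170. 151.  35.]
top jar 0.62 [366. 199. 401. 232.] 382.9 216.0 [165. 171. 173.]
top mill 0.57 [171. 131. 198. 168.] 183.6 149.8 [76. 53. 40.]
top ring_bar 0.66 [257. 180. 289. 190.] 274.1 184.8 [163. 166. 168.]
top bar_end 0.85 [260. 107. 289. 202.] 272.4 158.9 [181. 176. 181.]
side [0.394 0.749 0.794] [ 0.18 -0.7  -0.69]
side guide 0.71 [126. 142. 289. 270.] 212.7 204.9 [164. 138. 108.]
side mug 0.97 [190. 278. 246. 330.] 223.7 302.6 [140. 139. 133.]
side mug 0.84 [166. 343. 230. 381.] 203.0 364.9 [149. 131.  53.]
side mug 0.72 [267. 307. 332. 369.] 306.1 340.4 [129.  81.  96.]
side jar 0.94 [294. 119. 319. 160.] 305.8 139.1 [121. 128. 128.]
side mill 0.67 [162. 221. 189. 277.] 173.7 251.4 [70. 54. 43.]
side ring_bar 0.7 [249. 168. 261. 196.] 252.5 183.7 [126. 127. 125.]
side bar_end 0.7 [174. 158. 264. 205.] 220.4 185.1 [138. 130. 128.]
0.7 0.019
```

View pics/a.png

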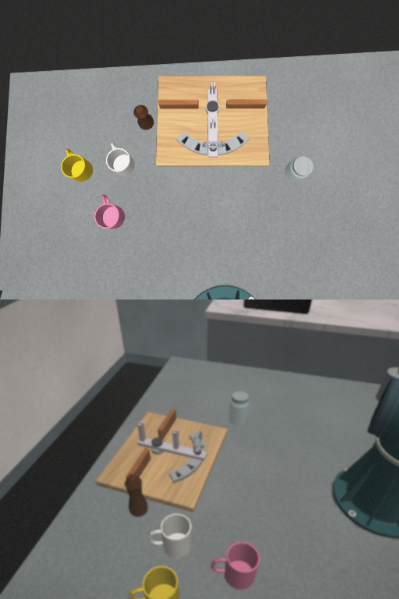

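Run:
```python
from h import *
a=env.camera('top');b=env.camera('side')
A=cv2.resize(a[90:245,110:410],(800,413),interpolation=cv2.INTER_CUBIC)
cv2.imwrite('pics/b.png',A[:,:,::-1])
S=b[140:220,160:290]
cv2.imwrite('pics/c.png',cv2.resize(S,(780,480),interpolation=cv2.INTER_CUBIC)[:,:,::-1])
print('ring top z.134',onz('top',(257,186),.134),onz('top',(289,184),.134),onz('top',(273,187),.134))
print('tri ring',tri('top',(274,184.8),'side',(252.5,183.7)))
for s in env.silhouettes('guide','top')[:1]:
    m=s['region'].astype(np.uint8); c=max(cv2.findContours(m,0,2)[0],key=cv2.contourArea)
    r=cv2.minAreaRect(c); print('guide rect',r, [onz('top',p,.024)[:2].round(3) for p in cv2.boxPoints(r)])
```

```text
ring top z.134 [0.58786339 0.04287129 0.134     ] [ 0.58811483 -0.03835551  0.134     ] [0.58279663 0.00262151 0.134     ]
tri ring [ 0.59809535 -0.00202635  0.09512304]
guide rect ((272.5, 153.99998474121094), (144.99996948242188, 115.99998474121094), 0.0) [array([0.551, 0.202]), array([0.892, 0.191]), array([ 0.866, -0.228]), array([ 0.527, -0.194])]
```

The picture shows the white mug (full-image top px ≈154,206), with pink (139,275) and yellow (98,214) look-alikes. The white one fits, and it stands left (+y) of the board, opposite the jar at (383,216). The ring must therefore go to +y (joint −0.349).

View pics/b.png

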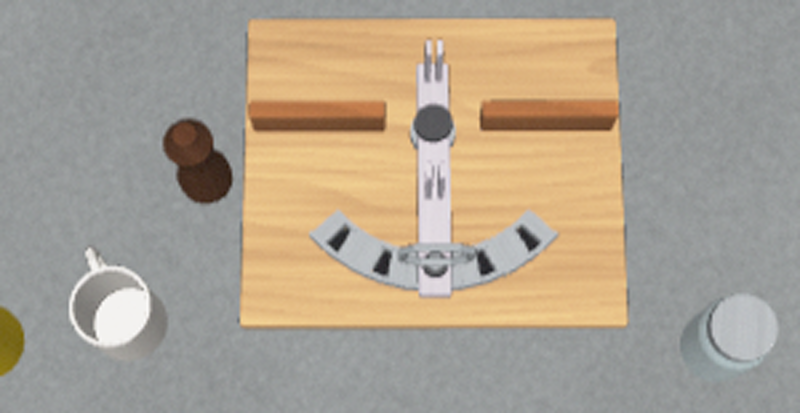

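View pics/c.png

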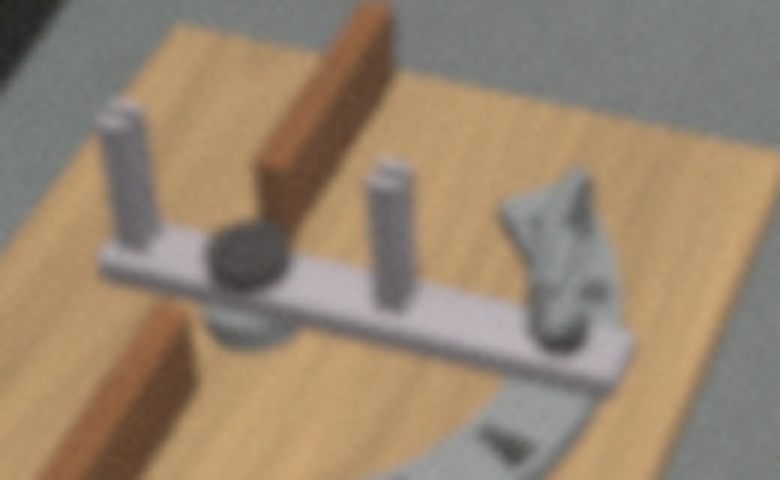

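The crops show the white mug left of the board, the arm over the middle hole, and the ring upright over it with its top at crop px ~(437,250). Board corners in the crop are (249,19), (614,19), (628,325) and (240,323), and the bar end is at (435,296). Next I fit the pose from these.

Run:
```python
from h import *
from scipy.optimize import least_squares
C=lambda u,v:(110+u*300/800,90+v*155/413)
px=np.array([C(249,19),C(614,19),C(628,325),C(240,323),C(435,296)])
loc=np.array([[.135,.2,.024],[.135,-.2,.024],[-.205,-.2,.024],[-.205,.2,.024],[-.18,0,.056]])
D=lambda u,v:(160+u/6,140+v/6)
ps=np.array([D(180,25),D(630,360)]); ls=np.array([[.135,-.2,.024],[-.18,0,.056]])
def W(p,L):
    c,s=np.cos(p[2]),np.sin(p[2]); return L@np.array([[c,s,0],[-s,c,0],[0,0,1]])+[p[0],p[1],0]
f=lambda p:np.r_[(proj('top',W(p,loc))-px).ravel(),.5*(proj('side',W(p,ls))-ps).ravel()]
r=least_squares(f,[.76,0,0]); p=r.x
print(p,r.fun.round(1)); print('ring',W(p,np.array([[-.15,0,.134]])),'next',W(p,np.array([[-.15*np.cos(.349),.15*np.sin(.349),.134]])))
print('proj ring ends top',proj('top',W(p,np.array([[-.15,.02,.134],[-.15,-.02,.134]]))))
print(onz('top',(154,206),.05),onz('top',(183.6,149.8),.08))
o=env.get_obs();print(o['orientation'].round(3) if hasattr(o['orientation'],'round') else o['orientation'],o['clock'],o['force'])
```

```text
[ 0.74247881 -0.00858276 -0.06154198] [-0.6 -0.6  0.8 -0.7  0.3  0.3 -0.6  1.  -0.4 -0.2  0.1 -0.9  0.1 -0.9]
ring [[0.59276277 0.00064271 0.134     ]] next [[0.60494311 0.05128319 0.134     ]]
proj ring ends top [[265.62361994 183.13075667]
 [281.40652621 183.13754942]]
[0.56959999 0.32182476 0.05      ] [0.71299807 0.23402379 0.08      ]
[[-0.964  0.268  0.   ]
 [ 0.268  0.964  0.   ]
 [-0.     0.    -1.   ]] 0.85 [ 1.05032364  0.16615727 -0.39226313]
```

Call:
carry_out --series "0 0 0.1 0 0 5 0; 0 0 0.11 3 -4.5 2 0; 0 0 0 3 -5 0 0; 0 0 0 3 -5 0 0; 0 0 0 3 -5 0 0" --grip_force 10

```text
clock: 1.48
tcp_pos: [0.3079, 0.4779, 0.3031]
orientation: [[-0.998, 0.06, 0.0], [0.06, 0.998, 0.0], [-0.0, 0.0, -1.0]]
force: [0.8, 0.5, 0.9]
gripper_width: 0.0444
gripper_force: 0.0
```

Call:
carry_out --series "0 0 0 3 -5 0 0; 0 0 0 3 -5 0 0; 0 0 0 3 -5 0 0; 0 0 0 3 -5 0 0; 0 0 0 3 -5 0 0"

```text
clock: 2.1
tcp_pos: [0.458, 0.2278, 0.3033]
orientation: [[-0.998, 0.061, 0.001], [0.061, 0.998, 0.0], [-0.001, 0.0, -1.0]]
force: [1.1, 0.5, -0.2]
gripper_width: 0.0001
gripper_force: 0.0
```

Call:
carry_out --series "0 0 0 3 -5 0 0; 0 0 0 2 -5 0 0; 0 0 0 1 -5 0 0; 0 0 0 1 0 0 0; 0 0 0 0 0 0 0"

```text
clock: 2.72
tcp_pos: [0.5277, 0.0797, 0.303]
orientation: [[-0.998, 0.061, 0.0], [0.061, 0.998, 0.0], [-0.0, 0.0, -1.0]]
force: [-0.8, 0.3, -0.1]
gripper_width: 0.0005
gripper_force: 0.0
```

Next I tilt by 45° and move over to y ≈ 0.

Call:
carry_out --series "-0.0096 -0.157 0 0.3 -2.5 0 0; -0.0096 -0.157 0 0.3 -2.5 0 0; -0.0096 -0.157 0 0.3 -2.6 0 0; -0.0096 -0.157 0 0.3 0 0 0; -0.0096 -0.157 0 0.3 0 0 0"

```text
clock: 3.35
tcp_pos: [0.5333, 0.0078, 0.3287]
orientation: [[-0.735, 0.065, 0.675], [0.044, 0.998, -0.048], [-0.677, -0.005, -0.736]]
force: [-1.1, 1.0, 1.9]
gripper_width: 0.0004
gripper_force: 0.0
```

Run:
```python
from h import *
o=env.get_obs();print(o['joint_positions'],o['tcp_pos'],o['orientation'])
w=env.camera('wrist');K,R,t=cam('wrist');print((-R.T@t),R[2])
cv2.imwrite('pics/w1.png',w[:,:,::-1])
for s in env.silhouettes('ring_bar','wrist')[:2]: print(s['conf'],s['box'])
p=[.7425,-.0086,-.0615]
print('pred ring ends', proj('wrist',[[.5927+.0012*k,.0006+.02*k,.134] for k in(1,-1)]))
```

```text
[-0.0097819  -0.25121315  2.34804406 -0.1368678   0.30520112 -1.40286731] [0.53333608 0.00784357 0.32867691] [[-0.73500769  0.06494894  0.67494099]
 [ 0.04446471  0.99787618 -0.04760281]
 [-0.67659928 -0.00497738 -0.7363346 ]]
[0.37884793 0.01754086 0.39521852] [ 0.83694593 -0.05934504 -0.54405852]
0.79 [222.8, 69.5, 286.8, 109.2]
pred ring ends [[271.03677262 104.94882063]
 [236.33915531 105.00098294]]
```

Call:
carry_out --series "0.01 0.15 0 0 0 0 0; 0.005 0.08 0 -1 0 -3 0; 0 0 0 -1 0 -4 0; 0 0 0 0 0 -4 0; 0 0 0 0 0 0 0"

```text
clock: 4.08
tcp_pos: [0.514, 0.0077, 0.2182]
orientation: [[-0.872, 0.063, 0.486], [0.053, 0.998, -0.035], [-0.488, -0.005, -0.873]]
force: [0.4, -0.4, 0.6]
gripper_width: 0.0005
gripper_force: 0.0
```

Run:
```python
from h import *
o=env.get_obs();print(np.round(o['joint_positions'],4),o['tcp_pos'],o['orientation'][:,2] if hasattr(o['orientation'],'shape') else o['orientation'])
```

```text
[-0.0172 -0.0583  2.3547 -0.0817  0.3375 -1.456 ] [0.51400643 0.00772732 0.21816375] [ 0.4862908  -0.03537228 -0.87308079]
```

View pics/w1.png

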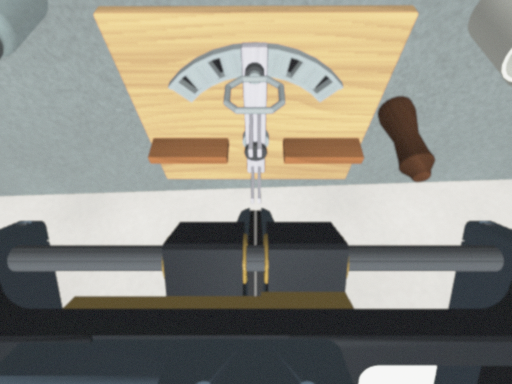

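Run:
```python
from h import *
from scipy.optimize import least_squares,minimize
Q=np.array([[.379,1.734,1.028],[-.2512,2.348,.3052],[-.0583,2.3547,.3375]])
X=np.array([[.7004,.233],[.5333,.3287],[.514,.2182]])
def fk(q,p):
    a,h,l1,l2,L=p; c=np.cumsum(q,-1)
    return np.stack([a+(np.sin(c)*[l1,l2,L]).sum(-1),h+(np.cos(c)*[l1,l2,L]).sum(-1)],-1)
r=least_squares(lambda p:np.r_[(fk(Q,p)-X).ravel(),.01*(p-[0,.4,.45,.45,.25])],[0.,.4,.45,.45,.25])
p=r.x;print(p.round(3),np.abs(fk(Q,p)-X).max())
for rr,z in((.535,.12),(.575,.115),(.575,.145)):
  for sgn in(1,-1):
    for lean in np.radians([10,15,20,25,30,35,40,45,50]):
        f=lambda q:np.r_[fk(np.array(q),p)-[rr,z],sum(q)-(np.pi-lean)]
        s=least_squares(f,[0,2.3,.3*sgn]); 
        print(rr,z,round(np.degrees(lean)),s.x.round(2),s.cost<1e-8) if sgn==1 else 0
```

```text
[-0.024  0.282  0.555  0.605  0.251] 0.00411108774374036
0.535 0.12 10 [0.22 2.21 0.54] True
0.535 0.12 15 [0.19 2.25 0.43] True
0.535 0.12 20 [0.17 2.29 0.32] True
0.535 0.12 25 [0.16 2.33 0.21] True
0.535 0.12 30 [0.15 2.37 0.09] True
0.535 0.12 35 [ 0.15  2.41 -0.03] True
0.535 0.12 40 [ 0.15  2.44 -0.16] True
0.535 0.12 45 [ 0.17  2.48 -0.29] True
0.535 0.12 50 [ 0.19  2.5  -0.43] True
0.575 0.115 10 [0.28 2.13 0.55] True
0.575 0.115 15 [0.26 2.18 0.44] True
0.575 0.115 20 [0.24 2.22 0.33] True
0.575 0.115 25 [0.23 2.26 0.22] True
0.575 0.115 30 [0.22 2.3  0.1 ] True
0.575 0.115 35 [ 0.22  2.34 -0.02] True
0.575 0.115 40 [ 0.22  2.37 -0.15] True
0.575 0.115 45 [ 0.23  2.4  -0.28] True
0.575 0.115 50 [ 0.25  2.43 -0.42] True
0.575 0.145 10 [0.24 2.12 0.61] True
0.575 0.145 15 [0.21 2.17 0.5 ] True
0.575 0.145 20 [0.19 2.21 0.39] True
0.575 0.145 25 [0.17 2.25 0.28] True
0.575 0.145 30 [0.16 2.29 0.16] True
0.575 0.145 35 [0.16 2.33 0.04] True
0.575 0.145 40 [ 0.16  2.37 -0.08] True
0.575 0.145 45 [ 0.17  2.4  -0.21] True
0.575 0.145 50 [ 0.18  2.43 -0.34] True
```

The picture shows the ring's top bar at row ~109 (cols 223–287), which agrees with the fitted pose. Joint 5's lower limit allows only about 20° of lean from the robot side at this depth. I will hook from the pivot side instead, leaning back 35°, where the posts leave enough room.

Call:
carry_out --series "0.011 0.18 0 0 0 4 0; 0.011 0.18 0 3 -0.2 2 0; 0.011 0.18 0 4 -0.3 0 0; 0.011 0.18 0 4 -0.3 0 0; 0.011 0.18 0 4 -0.3 0 0"

```text
clock: 4.7
tcp_pos: [0.6683, -0.0037, 0.2787]
orientation: [[-0.931, 0.058, -0.36], [0.056, 0.998, 0.015], [0.361, -0.006, -0.933]]
force: [-0.6, -0.8, 1.3]
gripper_width: 0.0006
gripper_force: 0.0
```

Call:
carry_out --series "0.011 0.18 0 0.8 -0.1 0 0; 0.002 0.04 0 0 0 -2 0; 0 0 0 0 0 0 0"

```text
clock: 5.08
tcp_pos: [0.673, -0.005, 0.2539]
orientation: [[-0.831, 0.057, -0.554], [0.051, 0.998, 0.026], [0.554, -0.007, -0.832]]
force: [-0.9, 0.6, 0.6]
gripper_width: 0.0007
gripper_force: 0.0
```

```bash
cat > rel.py <<'E'
from h import *
o=env.get_obs(); T=np.array(o['tcp_pos']); O=np.array(o['orientation'])
def show(ring=(.593,.0006,.134),yaw=-.0615):
    c,s=np.cos(yaw),np.sin(yaw); d=T-ring
    print('q',np.round(o['joint_positions'],2),'F',np.round(o['force'],1),'t',o['clock'])
    print('TCP in ring mm',np.round([1e3*(c*d[0]+s*d[1]),1e3*(-s*d[0]+c*d[1]),1e3*d[2]],1),'z axis in ring',np.round([c*O[0,2]+s*O[1,2],-s*O[0,2]+c*O[1,2],O[2,2]],3))
E
python3 - <<'E'
from rel import *
show()
w=env.camera('wrist');cv2.imwrite('pics/w2.png',w[:,:,::-1])
print([(s['conf'],s['box']) for s in env.silhouettes('ring_bar','wrist')[:2]])
e=np.array([.0614,.998,0]);B=np.array([.593,.0006,.134])
print(proj('wrist',[B+.02*e,B-.02*e,B+.037*e-[0,0,.03],B-.037*e-[0,0,.03]]))
E
```

```text
q [-0.04  0.57  1.49  0.    1.67 -1.56] F [-0.9  0.6  0.6] t 5.075
TCP in ring mm [ 80.2  -0.6 119.9] z axis in ring [-0.554 -0.008 -0.832]
[(0.66, [225.8, 190.0, 292.4, 212.6])]
[[275.76807115 188.91904962]
 [239.49876296 188.91300432]
 [288.31755398 197.59131584]
 [226.89898218 197.56644125]]
```

View pics/w2.png

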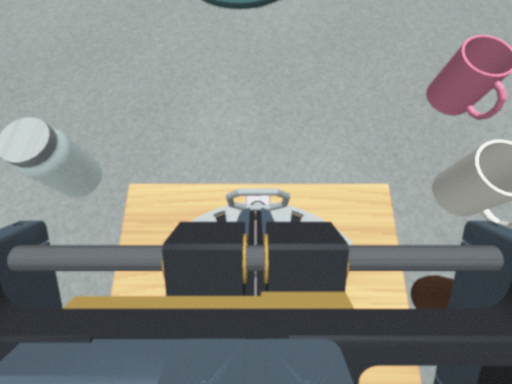

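The picture shows the ring at rows 190–212, cols 226–292, about 4 px (~4 mm) further in x than fitted. I update the ring to (0.5965, 0.002), come down, then slide in along the tool axis.

Call:
carry_out --series "0 0 0 0.3 0.2 -3 0; 0 0 0 0 0 -2.9 0; 0 0 0 -1.3 0.1 -1.85 0; 0 0 0 -1.3 0.1 -1.85 0; 0 0 0 0 0 0 0"

```text
clock: 5.8
tcp_pos: [0.6491, -0.0014, 0.159]
orientation: [[-0.83, 0.057, -0.555], [0.052, 0.998, 0.025], [0.555, -0.008, -0.832]]
force: [0.1, -0.3, -0.3]
gripper_width: 0.0006
gripper_force: 0.0
```

Run:
```python
from rel import *
R=(.5965,.002,.134);show(R)
w=env.camera('wrist');s=env.camera('side');cv2.imwrite('pics/d.png',np.vstack([cv2.resize(w[120:260,130:390],(780,420)),cv2.resize(s[130:220,180:310],(250,173))[:, :].repeat(1,0) if 0 else np.zeros((0,780,3),np.uint8)])[:,:,::-1])
cv2.imwrite('pics/e.png',cv2.resize(s[130:220,180:310],(780,540),interpolation=2)[:,:,::-1])
print([(x['conf'],x['box']) for x in env.silhouettes('ring_bar','wrist')[:2]])
e=np.array([.0614,.998,0]);B=np.array(R)
print(proj('wrist',[B+.02*e,B-.02*e,B+.037*e-[0,0,.03],B-.037*e-[0,0,.03]]))
```

```text
q [-0.04  0.64  1.57  0.    1.52 -1.55] F [ 0.1 -0.3 -0.3] t 5.8
TCP in ring mm [52.7 -0.2 25. ] z axis in ring [-0.555 -0.009 -0.832]
[(0.67, [207.6, 173.6, 301.0, 209.4])]
[[283.7750481  176.28628045]
 [230.24495704 176.32703216]
 [300.64346478 190.11735723]
 [213.50318008 190.14966405]]
```

View pics/e.png

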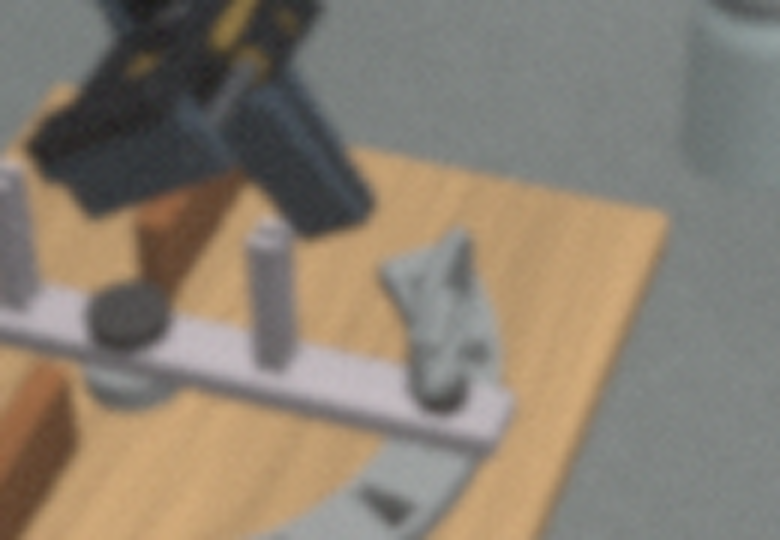

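The side view shows the fingers poised between the post pair and the ring, aligned as planned. Sliding in.

Call:
carry_out --series "0 0 0 -0.8 0 -1.25 0; 0 0 0 -0.8 0 -1.25 0; 0 0 0 -0.7 0 -1.2 0; 0 0 0 0 0 0 0"

```text
clock: 6.45
tcp_pos: [0.6265, -0.0015, 0.1212]
orientation: [[-0.83, 0.057, -0.555], [0.052, 0.998, 0.025], [0.556, -0.008, -0.831]]
force: [-0.3, -0.3, 0.1]
gripper_width: 0.0006
gripper_force: 0.0
```

Run:
```python
from rel import *
R=(.598,.0005,.134);show(R)
w=env.camera('wrist');s=env.camera('side')
cv2.imwrite('pics/f.png',np.vstack([cv2.resize(w[120:250,156:356],(460,299),interpolation=2),cv2.resize(s[130:215,185:315],(460,300),interpolation=2)])[:,:,::-1])
print([(x['conf'],x['box']) for x in env.silhouettes('ring_bar','wrist')[:2]])
e=np.array([.0614,.998,0]);B=np.array(R)
print(proj('wrist',[B+.02*e,B-.02*e,B+.037*e-[0,0,.03],B-.037*e-[0,0,.03]]))
```

```text
q [-0.04  0.65  1.63  0.    1.45 -1.55] F [-0.3 -0.3  0.1] t 6.45
TCP in ring mm [ 28.6  -0.3 -12.8] z axis in ring [-0.556 -0.009 -0.831]
[]
[[290.9129572  190.03579045]
 [223.05343625 190.0624031 ]
 [310.59269765 205.05539251]
 [203.55933219 205.05180756]]
```

View pics/f.png

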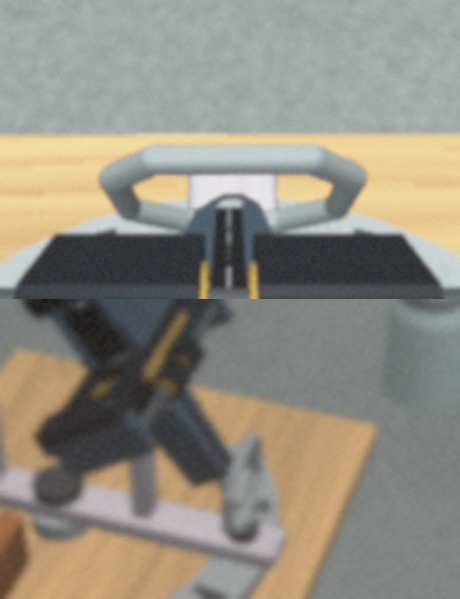

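The picture shows both fingertips inside the ring, centred under the top bar. I move towards the robot a little, then lift.

Call:
carry_out --series "0 0 0 -0.5 0.03 0 0; 0 0 0 -0.5 0.03 0 0; 0 0 0 0 0 0.3 0; 0 0 0 0 0 0 0"

```text
clock: 7.1
tcp_pos: [0.618, -0.001, 0.1259]
orientation: [[-0.831, 0.057, -0.553], [0.052, 0.998, 0.025], [0.553, -0.008, -0.833]]
force: [0.1, -0.4, -0.5]
gripper_width: 0.0007
gripper_force: 0.0
```

Call:
carry_out --series "0 0 0 0 0 0.3 0; 0 0 0 0 0 0.3 0; 0 0 0 0 0 0 0"

```text
clock: 7.48
tcp_pos: [0.618, -0.001, 0.1314]
orientation: [[-0.832, 0.057, -0.552], [0.052, 0.998, 0.025], [0.553, -0.008, -0.833]]
force: [2.0, 0.5, -6.1]
gripper_width: 0.0005
gripper_force: 3.0
```

Call:
carry_out --series "0 0 0 0 0 0.4 0; 0 0 0 0 0 0.4 0; 0 0 0 0 0 0.4 0; 0 0 0 0 0 0.3 0; 0 0 0 0 0 0 0"

```text
clock: 8.1
tcp_pos: [0.6179, -0.0009, 0.1467]
orientation: [[-0.831, 0.057, -0.553], [0.052, 0.998, 0.025], [0.553, -0.008, -0.833]]
force: [4.5, 0.9, -9.2]
gripper_width: 0.0007
gripper_force: 4.3
```

Run:
```python
from rel import *
R=(.598,.0005,.134);show(R)
w=env.camera('wrist');s=env.camera('side')
cv2.imwrite('pics/g.png',np.vstack([cv2.resize(w[120:250,156:356],(460,299),interpolation=2),cv2.resize(s[130:215,185:315],(460,300),interpolation=2)])[:,:,::-1])
B=np.array(R);e=np.array([.0614,.998,0])
for h in(0,.005,.01,.015,.02):print(h,proj('wrist',[B+[0,0,h]]).round(1))
```

```text
q [-0.04  0.61  1.65  0.    1.47 -1.55] F [ 4.5  0.9 -9.2] t 8.1
TCP in ring mm [19.9 -0.2 12.7] z axis in ring [-0.553 -0.009 -0.833]
0 [[257.  217.2]]
0.005 [[257.  215.2]]
0.01 [[257.  213.2]]
0.015 [[257. 211.]]
0.02 [[257.  208.6]]
```

View pics/g.png

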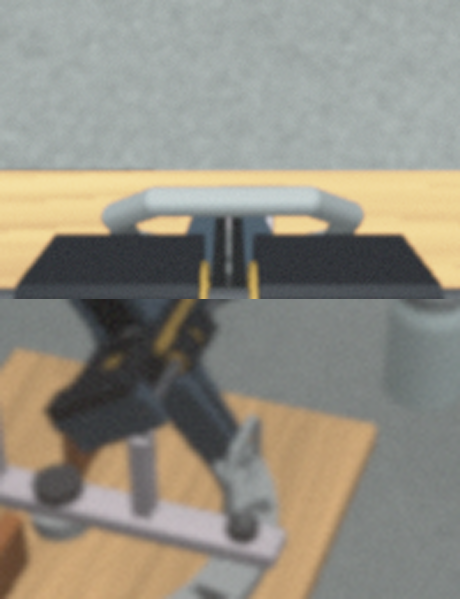

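The pin is up about 17–20 mm (bar at row ~207). Next I swing about the pivot towards +y.

Call:
carry_out --series "0 0 -0.05 0.06 0.65 0 0; 0 0 -0.05 0.09 0.64 0 0; 0 0 -0.05 0.12 0.64 0 0; 0 0 -0.05 0.15 0.63 0 0; 0 0 0 0 0 0 0"

```text
clock: 8.82
tcp_pos: [0.6218, 0.0246, 0.1463]
orientation: [[-0.804, 0.254, -0.537], [0.216, 0.967, 0.135], [0.554, -0.008, -0.832]]
force: [3.4, 0.5, -7.6]
gripper_width: 0.0007
gripper_force: 3.7
```

```bash
cat > ang.py <<'E'
from rel import *
from scipy.optimize import minimize_scalar
def ang(tag):
    # arm angle from the wrist picture: ring silhouette centre column vs arm-angle prediction, and top view bar mask
    show((.598,.0005,.134)); res=[]
    for n in('wrist','top','side'):
        env.camera(n)
        for x in env.silhouettes('ring_bar',n)[:1]:
            b=x['box']; res.append((n,round(x['conf'],2),np.round(b),(b[0]+b[2])/2))
    print(res)
    for phi in(.2,.25,.3,.349,.4):
        a=phi+.0615; c,s=np.cos(a),np.sin(a); C=np.array([.7477-.15*c,-.0087+.15*s,.134+.017]); e=np.array([s,c,0])
        P=[C+.037*e-[0,0,.03],C-.037*e-[0,0,.03]]
        print(phi,*[(n,proj(n,P)[:,0].round(1),proj(n,P)[:,0].mean().round(1)) for n in('wrist','top')])
E
python3 -c "
from ang import *
ang('a')"
```

```text
q [-0.04  0.61  1.65  0.11  1.46 -1.4 ] F [ 3.4  0.5 -7.6] t 8.825
TCP in ring mm [22.2 25.5 12.3] z axis in ring [-0.545  0.101 -0.832]
[('wrist', 0.97, array([198., 201., 315., 221.]), 256.45000000000005), ('side', 0.72, array([241., 170., 256., 202.]), 248.35000000000002)]
0.2 ('wrist', array([310. , 204.5]), np.float64(257.3)) ('top', array([247.5, 275.8]), np.float64(261.7))
0.25 ('wrist', array([320.8, 215.4]), np.float64(268.1)) ('top', array([244.9, 272.8]), np.float64(258.8))
0.3 ('wrist', array([331.7, 226.2]), np.float64(279.0)) ('top', array([242.3, 269.8]), np.float64(256.0))
0.349 ('wrist', array([342.3, 236.9]), np.float64(289.6)) ('top', array([239.8, 266.8]), np.float64(253.3))
0.4 ('wrist', array([353.2, 248. ]), np.float64(300.6)) ('top', array([237.3, 263.8]), np.float64(250.6))
```

The ring is following well (0.20 rad). Continuing to 0.35.

Call:
carry_out --series "0 0 -0.05 0.18 0.62 0 0; 0 0 -0.05 0.21 0.61 0 0; 0 0 -0.05 0.24 0.6 0 0; 0 0 0 0 0 0 0"

```text
clock: 9.62
tcp_pos: [0.6281, 0.0429, 0.1464]
orientation: [[-0.763, 0.396, -0.511], [0.333, 0.918, 0.213], [0.554, -0.008, -0.833]]
force: [3.0, -1.0, -7.7]
gripper_width: 0.0007
gripper_force: 3.2
```

```bash
python3 -c "
from ang import *
ang('a')"
```

```text
q [-0.04  0.61  1.65  0.19  1.44 -1.29] F [ 3.  -1.  -7.7] t 9.625
TCP in ring mm [27.4 44.2 12.4] z axis in ring [-0.523  0.181 -0.833]
[('wrist', 0.64, array([198., 201., 314., 220.]), 256.2), ('side', 0.55, array([233., 176., 253., 206.]), 243.05)]
0.2 ('wrist', array([277.3, 172.4]), np.float64(224.8)) ('top', array([247.5, 275.8]), np.float64(261.7))
0.25 ('wrist', array([288.2, 183.1]), np.float64(235.6)) ('top', array([244.9, 272.8]), np.float64(258.8))
0.3 ('wrist', array([299.1, 193.8]), np.float64(246.5)) ('top', array([242.3, 269.8]), np.float64(256.0))
0.349 ('wrist', array([309.8, 204.4]), np.float64(257.1)) ('top', array([239.8, 266.8]), np.float64(253.3))
0.4 ('wrist', array([320.9, 215.5]), np.float64(268.2)) ('top', array([237.3, 263.8]), np.float64(250.6))
```

The arm stands at about 0.345 rad. Lowering to let the pin drop.

Call:
carry_out --series "0 0 0 0 0 -0.5 0; 0 0 0 0 0 -0.5 0; 0 0 0 0 0 -0.5 0; 0 0 0 0 0 -0.5 0; 0 0 0 0 0 -0.3 0"

```text
clock: 10.55
tcp_pos: [0.628, 0.0432, 0.1234]
orientation: [[-0.762, 0.396, -0.512], [0.334, 0.918, 0.214], [0.555, -0.008, -0.832]]
force: [-0.6, -1.0, 0.2]
gripper_width: 0.0004
gripper_force: 0.0
```

Run:
```python
from ang import *
ang('x')
w=env.camera('wrist');s=env.camera('side')
cv2.imwrite('pics/i.png',np.vstack([cv2.resize(w[120:250,156:356],(460,299),interpolation=2),cv2.resize(s[130:215,185:315],(460,300),interpolation=2)])[:,:,::-1])
a=.349+.0615;C=np.array([.7477-.15*np.cos(a),-.0087+.15*np.sin(a),.134])
for h in(0,.006,.0125,.02):print(h,proj('wrist',[C+[0,0,h]]).round(1))
```

```text
q [-0.04  0.64  1.65  0.19  1.41 -1.29] F [-0.6 -1.   0.2] t 10.55
TCP in ring mm [ 27.3  44.4 -10.6] z axis in ring [-0.524  0.182 -0.832]
[('wrist', 0.7, array([197., 199., 316., 220.]), 256.5), ('side', 0.75, array([238., 181., 253., 208.]), 245.45)]
0.2 ('wrist', array([279.4, 161.4]), np.float64(220.4)) ('top', array([247.5, 275.8]), np.float64(261.7))
0.25 ('wrist', array([291.7, 173.5]), np.float64(232.6)) ('top', array([244.9, 272.8]), np.float64(258.8))
0.3 ('wrist', array([303.9, 185.6]), np.float64(244.8)) ('top', array([242.3, 269.8]), np.float64(256.0))
0.349 ('wrist', array([315.9, 197.5]), np.float64(256.7)) ('top', array([239.8, 266.8]), np.float64(253.3))
0.4 ('wrist', array([328.4, 210. ]), np.float64(269.2)) ('top', array([237.3, 263.8]), np.float64(250.6))
0 [[256.6 206.7]]
0.006 [[256.6 203.6]]
0.0125 [[256.6 200. ]]
0.02 [[256.6 195.5]]
```

View pics/i.png

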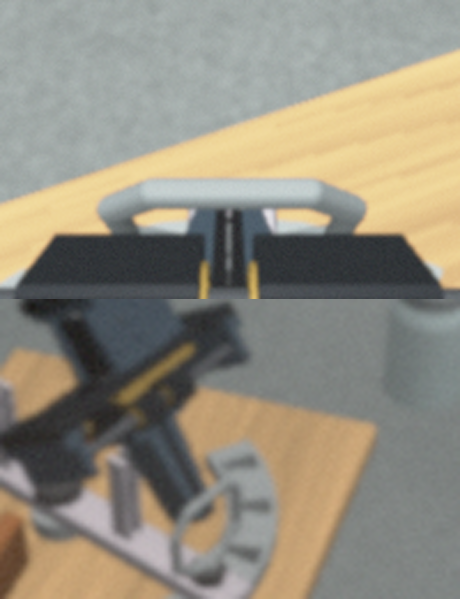

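The bar is seen at row ~203.5 against ~206 for pin-down and ~198 for resting on the plate, the fingers carry no force, and the arm is at 0.349. So the pin has dropped. I back out the way I came.

Call:
carry_out --series "0 0 0 0.4 -0.17 0 0; 0 0 0 0.4 -0.17 0 0; 0 0 0 0.77 -0.32 1.25 0; 0 0 0 0.77 -0.32 1.25 0; 0 0 0 0.77 -0.32 1.25 0"

```text
clock: 11.58
tcp_pos: [0.6602, 0.0297, 0.1623]
orientation: [[-0.763, 0.396, -0.51], [0.334, 0.918, 0.213], [0.553, -0.007, -0.833]]
force: [-0.2, -0.4, -0.1]
gripper_width: 0.0008
gripper_force: 0.0
```

Call:
carry_out --series "0 0 0 1.02 -0.43 1.66 0; 0 0 0 1.02 -0.43 1.66 0; 0 0 0 1.02 -0.43 1.66 0; 0 0 0 0 0 4 0; 0 0 0 0 0 4 0"

```text
clock: 12.2
tcp_pos: [0.6902, 0.0168, 0.2924]
orientation: [[-0.763, 0.396, -0.511], [0.334, 0.918, 0.214], [0.554, -0.008, -0.832]]
force: [-0.2, -0.4, 0.5]
gripper_width: 0.0006
gripper_force: 0.0
```

Call:
carry_out --series "0 0 0 0 0 5 0; 0 0 0 0 0 5 0; 0 0 0 0 0 2 0; 0 0 0 0 0 0 0"

```text
clock: 12.7
tcp_pos: [0.6903, 0.017, 0.4119]
orientation: [[-0.764, 0.396, -0.509], [0.334, 0.918, 0.213], [0.552, -0.007, -0.834]]
force: [-0.8, -0.2, 0.2]
gripper_width: 0.0006
gripper_force: 0.0
```

Run:
```python
from ang import *
ang('x')
w=env.camera('wrist');s=env.camera('side')
cv2.imwrite('pics/j.png',np.hstack([cv2.resize(w,(400,300),interpolation=2),cv2.resize(s[130:280,140:340],(400,300),interpolation=2)])[:,:,::-1])
for phi in (0,.349):
  a=phi+.0615;C=np.array([.7477-.15*np.cos(a),-.0087+.15*np.sin(a),.134])
  e=np.array([np.sin(a),np.cos(a),0])
  for h in(0,.0125):
    print(phi,h,'side bar ends',proj('side',[C+.015*e+[0,0,h],C-.015*e+[0,0,h]]).round(1).tolist(),'wrist',proj('wrist',[C+[0,0,h]]).round(1))
```

```text
q [-0.07  0.46  1.37  0.19  1.87 -1.23] F [-0.8 -0.2  0.2] t 12.7
TCP in ring mm [ 91.1  22.1 277.9] z axis in ring [-0.521  0.182 -0.834]
[('wrist', 0.44, array([270., 219., 278., 219.]), 273.85), ('side', 0.71, array([236., 179., 254., 208.]), 245.35)]
0.2 ('wrist', array([265.2, 221.4]), np.float64(243.3)) ('top', array([247.5, 275.8]), np.float64(261.7))
0.25 ('wrist', array([269.8, 225.8]), np.float64(247.8)) ('top', array([244.9, 272.8]), np.float64(258.8))
0.3 ('wrist', array([274.4, 230.2]), np.float64(252.3)) ('top', array([242.3, 269.8]), np.float64(256.0))
0.349 ('wrist', array([278.8, 234.6]), np.float64(256.7)) ('top', array([239.8, 266.8]), np.float64(253.3))
0.4 ('wrist', array([283.4, 239.2]), np.float64(261.3)) ('top', array([237.3, 263.8]), np.float64(250.6))
0 0 side bar ends [[250.6, 176.7], [254.4, 169.4]] wrist [[225. 224.]]
0 0.0125 side bar ends [[250.6, 172.9], [254.5, 165.6]] wrist [[224.1 222.2]]
0.349 0 side bar ends [[238.3, 188.3], [246.2, 181.9]] wrist [[256.6 218.6]]
0.349 0.0125 side bar ends [[238.2, 184.5], [246.1, 178.1]] wrist [[256.6 216.6]]
```

View pics/j.png

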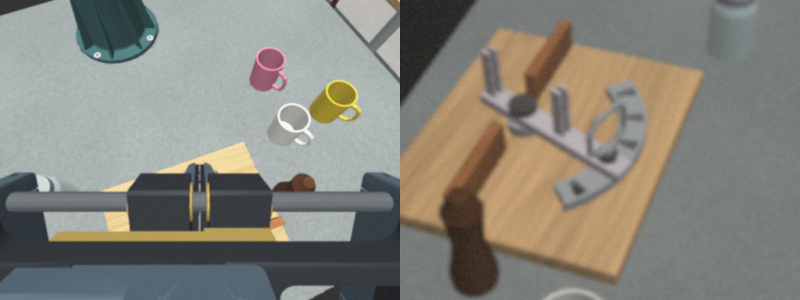

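The pictures show the arm over the next hole towards the white mug, with mug, jar and mill standing and the gripper well clear. One last numeric check of the bar height (side row ≈180.6 if home, ≈176.8 if on the plate), and then I hand in.

Run:
```python
from h import *
v=[]
for _ in range(6):
    env.camera('side'); v+=[x['box'][1] for x in env.silhouettes('ring_bar','side')[:1]]
print(v); m=np.median(v)
if m>178.7: print(env.sign_off())
```

```text
[179.2, 180.5, 179.8, 180.2, 181.1, 178.0]
the job is handed in; nothing more can be done
None
```

I swung the guide one hole towards the white mug. My camera measurements put the pin home and the arm at about 0.349 rad, with mug, jar and mill still standing. I hooked the ring from the pivot side because joint 5's limit blocked the suggested +x lean. The job is handed in, but no verdict came back.

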